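# Feed a plate under a press guard with a push stick

### The job

Pick up the wooden push stick by its handle and use its nose to push the steel plate along the bed and in under the guard of the small press until it is fully home and the spring catch inside holds it there: push firmly enough to meet the stop, but never force it (25 N at most on the plate). Then draw the stick back out and lay it flat on the worktop, clear of the press, and let go. Keep the fingers off the plate and leave the two bottles and the jar as they stand.

Things in the scene. Friction and masses are not known exactly. Their poses are not given: they have to be found in the camera images.
- guard_mouth (a point): Small grey bench press, fixed. Point: middle of the guard's mouth, on the bed's top, 30 mm above the worktop. +x is the feed direction (into the guard), +y left of it, +z up. Mouth 52 mm wide, 20 mm high. Guard x = 0 to 118 mm, its top 54 mm above the bed; over it a C-frame and ram, up to 150 mm above the bed.
- infeed_end (a point): Press bed, middle of its front end, on its top; axes as at the mouth, 145 mm before the mouth. The bed is flat, 92 mm wide. Two steel guides on it, 12 mm high, run from here to the mouth: 56 mm apart (outer faces 80 mm apart), narrowing just before the mouth to the 52 mm channel. A black cable lies on the worktop beyond this end, under 20 mm high.
- spring_bar (a point): Nominal place of a sprung bar inside the guard, 99 mm past the mouth, axes as at the mouth. Bar, catch and hard stop are one unit, really clamped up to 6 mm nearer or farther along x, different each time, not measured: find it by feel. The bar meets the plate's front edge and pushes back with 3 N, plus 0.28 N per mm.
- hard_stop (a point): Nominal place of the plate's front edge at the hard stop, 120 mm past the mouth (also up to 6 mm off). Spring there about 9 N, beyond it the force rises steeply. 3 to 4 mm before it a catch (at y = +18 mm, clear of the stick) drops behind the plate. Caught, the plate's centre stays 75 to 88 mm past the mouth; not caught, it is pushed back to 70 mm or less.
- plate_center (a point): Steel plate, 70 long (x, feed direction) x 48 wide (y) x 10 mm thick, 0.12 kg, loose on the bed between the guides in front of the guard; the point is its centre, 5 mm above its underside; rear edge at x = -35 mm.
- stick_grip (a point): Wooden push stick lying on the worktop, loose, 0.14 kg. Point: middle of its upright handle, 36 mm above the underside. +x to the nose, +z up. Handle 46 (x) x 18 (y) mm, its top 24 mm above the point: grip across the 18 mm. Flat blade along the underside, 22 mm wide, 10 mm high, from x = -30 to +150 mm (square nose). The blade fits under the guard; the handle stays outside.
- stick_nose (a point): Middle of the square front face of the push stick's blade, 150 mm ahead of the handle's middle, 5 mm above its underside.
- small_bottle: Bystander: small brown bottle, 37 mm wide, 75 mm high, origin under its centre. Leave it standing.
- ointment_jar: Bystander: low white jar, 51 mm wide, 40 mm high, origin under its centre. Leave it.
- tall_bottle: Bystander: brown bottle, 66 mm wide, 150 mm high, origin under its centre. Leave it standing.
Not all that is in view belongs to the job. Of the things that look like the part that bears plate_center, the larger one is meant. There is more than one size of the part that bears stick_grip; the job needs the larger.

How it is judged (in metres and radians):
On the way, in this order (a step that is already met when the one before it is completed fails the run):
1. the push stick is lifted off the worktop (height (world z) of stick_grip above 0.045 m), for 0.1 s.
2. the stick's nose has pushed the plate home under the guard (x of plate_center in the frame of guard_mouth above 0.073 m and contact force between stick and plate above 1 N), for 0.05 s.
At the end, for the whole second after the job is handed in: The plate lies at rest under the guard, held by the catch (its centre more than 72.5 mm past the mouth with nothing pushing it), and the push stick lies still and flat (within 0.08 rad) on the worktop itself, touching neither press nor plate, its nose more than 80 mm from the mouth (x of plate_center in the frame of guard_mouth above 0.0725 m and z of plate_center in the frame of guard_mouth below 0.01 m and linear speed of each of plate, stick below 0.01 m/s and height (world z) of stick_grip between 0.03 and 0.041 m and angle between stick_grip's own z axis and vertical below 0.08 rad and contact force between stick and press below 0.1 N and contact force between stick and plate below 0.1 N and horizontal distance between stick_nose and guard_mouth above 0.08 m).
It fails at once if the plate is pushed with the stick harder than 25 N (counted above 30 N) (contact force between stick and plate above 30 N).
It fails at once if the gripper touches the plate (contact force between the arm and plate above 0.5 N).
It fails at once if the gripper's fingers touch the plate (contact force between the fingers and plate above 0.5 N).
It fails at once if a bystander is knocked or moved by more than 25 mm (distance of any of small_bottle, ointment_jar, tall_bottle from where it was at the start of the episode above 0.025 m or angle between any of small_bottle, ointment_jar, tall_bottle's own z axis and vertical above 0.4 rad).
It also fails if it takes over 58 s, if anything falls off the work surface, if the arm or the gripper's body presses on something with over 40 N, if the wrist force passes 120 N, or if a joint passes its speed limit or range.

### The arm

A 7-joint arm with a two-finger parallel gripper is mounted at the origin on a cart in front of the work surface, level with it; the furniture and walls round the work are solid. World frame = base frame: x ahead of the robot, y to its left, z up, the work surface at z = 0. Lengths are in mm, angles in rad, forces in N, time in s.
With the tool pointing down it reaches from about 400 to 875 mm from the base axis. Payload 4.4 kg.
Tool frame: the origin (TCP) lies at the very end of the fingers, on their centre line; the grasp point (between the pads) lies behind it (ctrl.hold_point_z is the z of the grasp point in the tool frame, in mm); z points along the fingers, y is the direction in which the jaws open and shut (so a half turn about z gives the same grasp; the last joint's range is limited). The gripper opens to 85 mm and grips with 20 to 120 N. Pads are 22 mm wide; open, the fingers measure 114 mm over their backs; the gripper's body (76 mm by 85 mm) begins 54 mm behind the grasp point. The pads swing forward as they close: fully open they stand 13 mm farther back than shut.
Start: joints at [-0.066, 0.628, 0.038, 1.517, -0.027, 0.996, -0.02], TCP at [650.014, 0.027, 231.313] pointing down, gripper open.
Joint ranges: [-3.06, 3.06], [-0.37, 2.12], [-1.25, 1.32], [0.18, 2.47], [-1.1, 4.24], [0.23, 1.98], [-2.94, 2.94]. Speed limits (rad/s): [2.57, 2.57, 3.14, 3.14, 3.14, 3.14, 3.14].

### API

Orientations are given as [roll, pitch, yaw] about the fixed x, y, z axes, in that order (R = Rz(yaw) Ry(pitch) Rx(roll)).
In Python, from cell import ctrl, vision gives the robot as it stands.
- The arm moves only by the shell command python3 -m crank 'ROWS' [OPENING]. ROWS is JSON, a list of rows, each an object of numbers: "x", "y", "z": the shift along the tool's x, y, z in cm; "spin": the turn about the tool's z in rad. A call has 1 to 5 rows; each row shifts and turns the commanded pose from where the row before left it, along the tool's axes as they then stand; what a row does not reach is not made up. A row lasts 1/10 s, in which the tool goes at most 50 mm and 8.59 degrees, less where a joint would pass 70% of its speed; a pose out of reach is approached as far as the arm can. A call is refused whole if a number of a shift passes 5 or a number of a turn 0.15, either way. A call with a gripper value outside its range is refused whole. OPENING is the opening in per cent of the stroke, from 0 (shut) to 100 (fully open), set as the call begins (- or left out, the last holds). The fingers move at their own pace and stop on an object; the grip force is fixed at half the most. Time passes only in rows, so rows that do not move let the fingers close. It gives the time, the measured TCP pose, the force and the opening at its end, in the units of the state.
- ctrl.read_state(): the state, without advancing time (a new reading comes with each control period).
- vision.get_image(name): name is "scene" or "side" or "wrist"; returns the picture (400x640x3 uint8, blue, green, red); there is no depth.
- vision.calibration(name): a dict with "vfov" (degrees; the focal length in pixels is half the picture's height over the tangent of half this angle, whatever the lens; pixels are square), "cx", "cy" (the principal point, pixels), "eye" and "rotation" of the camera in the world. Camera axes: x right, y up, looking along -z (the intrinsics and any distortion apply to the point x, -y, -z); pixel columns grow to the right and rows downward; lengths in mm; the calibration is good to about 2 mm. The wrist camera is an equidistant fisheye: a pixel r from the principal point sees the ray r / f radians off the axis. A picture is of the moment at which its call begins: read the wrist's pose just before it. calibration takes no time and is no camera call; for the wrist camera it gives the pose at the moment of the call.
- ctrl.finish_job(): hands the job in, once; it reports no verdict.
Trained networks look in the newest picture that a camera, given by its name, has taken for a name from the list of things; names that differ only in an ending like _2 or _b are one class to them, and where a whole thing is asked for, a point or a joint stands for the part that bears it (a point fixed in the world has none). Each returns a list of dicts, best first, with "score" (0 to 1); they miss things now and then, are a little off and sometimes report something else, mostly with a low value. They report only what shows in the picture. A call takes as long as a camera call. They do not tell look-alikes from the thing itself.
- vision.boxes_of(name, camera): "extent" ([left, top, right, bottom] in pixels, round what is visible of it).
- vision.regions_of(name, camera): "mask" (400x640 bool, what is visible of it) and "extent" ([left, top, right, bottom] in pixels, round what is visible of it).
- vision.place_of(name, camera): "point" ([column, row] in pixels: a listed point, or the origin of a listed thing).
The state is a dict: "clock": time; "qpos": joint angles; "qd": joint speeds; "tau": joint torques, N m; "eef_pos": TCP position; "tool_rot": TCP orientation; "force": force on the tool from outside, world axes, zero at the start; "torque": the same for the moment, N m; "width": finger opening in mm.
Only numpy, scipy, OpenCV 4.12 (cv2) and the standard library are available. Lean on these libraries where they do the work, as an engineer would, in place of code of your own. Each camera call takes 0.05 s, during which the arm holds its last target.

## Working session

There is one attempt and no reset: what is moved stays moved. The work goes in short steps, Python scripts to look and compute and a shell command to move; the robot and the scene stay as the last step left them, time stands still between calls to the robot, and variables do not carry over. Pictures are saved under pics/ and viewed, and the job is handed in when it is done.

```bash
ls; mkdir -p pics
python3 - <<'E'
from cell import ctrl, vision
import cv2
print(ctrl.read_state(), ctrl.hold_point_z)
for n in ("scene","side","wrist"):
    c=vision.calibration(n); print(n,c)
    cv2.imwrite(f"pics/{n}0.png",vision.get_image(n))
E
```

```text
pics
{'clock': 0.0, 'qpos': array([-0.06577109,  0.62934115,  0.03843607,  1.51836145, -0.02701336,
        0.99630768, -0.02000604]), 'qd': array([ 0.00017293, -0.00074188, -0.00090857,  0.00114464, -0.00062951,
       -0.00200703, -0.00260338]), 'tau': array([-1.11932164e-03, -5.63405585e+01,  1.22606792e+00, -1.93450052e+01,
        1.09587883e-02,  1.05136272e-02, -8.84369996e-06]), 'eef_pos': array([6.49375373e+02, 1.76635053e-02, 2.30394308e+02]), 'tool_rot': array([-3.13969274e+00,  1.01382724e-05,  1.57075903e+00]), 'force': array([-0.60274667,  0.86865602,  0.36829074]), 'torque': array([ 0.05293547, -0.01111861,  0.05034936]), 'width': 85.34527040632479} -18.700000000000003
scene {'vfov': 49.90766144876354, 'cx': 315.88235920312167, 'cy': 200.5756254277486, 'eye': array([145.37472357, 925.56076535, 740.80173193]), 'rotation': array([ 0.96171317,  0.0031708 , -2.64278872])}
side {'vfov': 51.81607190974268, 'cx': 320.28503826698557, 'cy': 198.83800717734442, 'eye': array([ 301.07120782, -749.83307382,  692.07212999]), 'rotation': array([ 0.93316052,  0.02009763, -0.34967873])}
wrist {'vfov': 65.70646984690485, 'cx': 319.437910991991, 'cy': 203.47701151674858, 'eye': array([649.64904182,  67.68358972, 372.87623983]), 'rotation': array([-0.26976051,  0.00210798,  0.0004861 ])}
```

View pics/scene0.png

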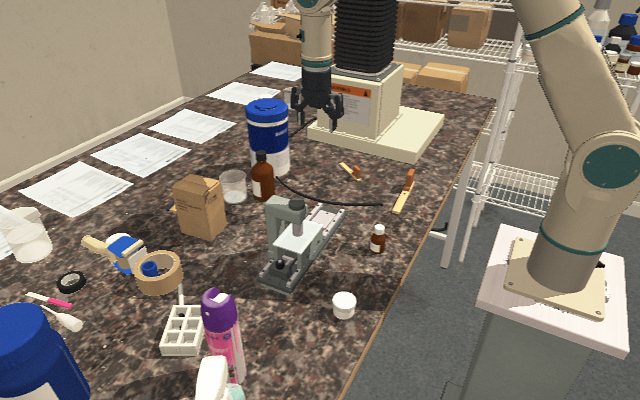

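View pics/side0.png

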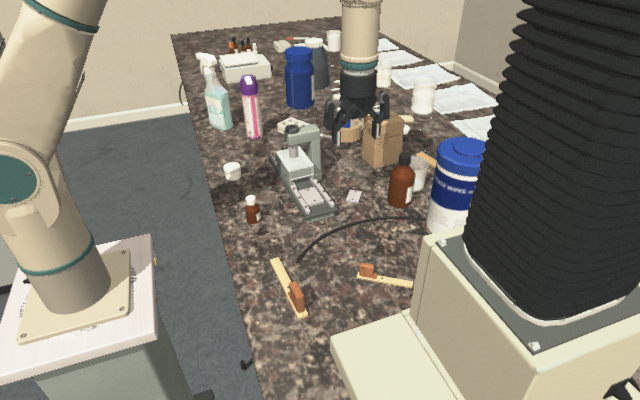

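View pics/wrist0.png

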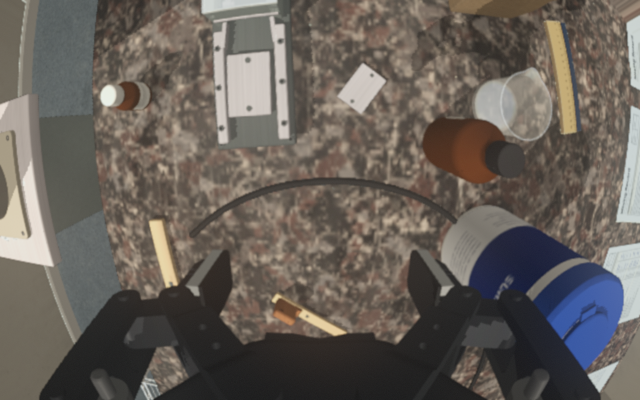

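Side picture: the larger stick has its handle at about (297,298) and its nose at (275,262). The press mouth is at about (297,180), the plate lies on the bed at about (312,195), and the decoy sheet is at (354,197). Next I'll locate these points.

```bash
cat > h.py <<'E'
import numpy as np, cv2
from scipy.spatial.transform import Rotation as R
from cell import ctrl, vision
def cal(n):
    c=vision.calibration(n); c['R']=R.from_euler('xyz',c['rotation']).as_matrix(); c['f']=200/np.tan(np.radians(c['vfov']/2)); c['n']=n; return c
def ray(c,p):
    u=(p[0]-c['cx'])/c['f']; v=(p[1]-c['cy'])/c['f']
    if c['n']=='wrist':
        r=np.hypot(u,v); s=np.sin(r)/max(r,1e-9); d=np.array([u*s,-v*s,-np.cos(r)])
    else: d=np.array([u,-v,-1.])
    return c['R']@(d/np.linalg.norm(d))
def onz(c,p,z):
    d=ray(c,p); return c['eye']+d*(z-c['eye'][2])/d[2]
def proj(c,P):
    q=c['R'].T@(np.asarray(P,float)-c['eye']); 
    if c['n']=='wrist':
        th=np.arctan2(np.hypot(q[0],q[1]),-q[2]); h=np.hypot(q[0],q[1]); return np.array([c['cx']+c['f']*th*q[0]/h,c['cy']-c['f']*th*q[1]/h])
    return np.array([c['cx']+c['f']*q[0]/-q[2],c['cy']-c['f']*q[1]/-q[2]])
E
python3 - <<'E'
from h import *
Z=dict(guard_mouth=30,infeed_end=30,plate_center=35,stick_grip=36,stick_nose=5,small_bottle=0,ointment_jar=0,tall_bottle=0)
for n in ("scene","side","wrist"):
    c=cal(n); vision.get_image(n)
    for k,z in Z.items():
        for d in vision.place_of(k,n)[:3]:
            print(n,k,round(d['score'],2),np.round(d['point'],1),np.round(onz(c,d['point'],z),1))
print(ctrl.read_state()['clock'])
E
```

```text
scene guard_mouth 0.73 [311.8 238.4] [562.9 185.8  30. ]
scene infeed_end 0.77 [336.4 207.4] [567.7  33.9  30. ]
scene plate_center 0.66 [320.5 218.5] [579.8 106.7  35. ]
scene stick_grip 0.58 [411.8 177.3] [ 429.  -212.7   36. ]
scene stick_grip 0.51 [353.2 170.4] [ 606.4 -164.6   36. ]
scene stick_grip 0.33 [288.2 269.7] [552.8 317.1  36. ]
scene stick_nose 0.95 [395.7 212.6] [421.2 -55.4   5. ]
scene stick_nose 0.52 [338.2 162.8] [ 692.9 -234.3    5. ]
scene stick_nose 0.28 [320.  219.7] [596.9  77.4   5. ]
scene small_bottle 0.69 [378.4 246.4] [411.7 100.3   0. ]
scene ointment_jar 0.81 [343.2 309.8] [400.8 335.6   0. ]
scene tall_bottle 0.87 [265.4 193.4] [811.3  34.    0. ]
scene tall_bottle 0.48 [308.  239.2] [587.8 162.3   0. ]
scene tall_bottle 0.26 [291.5 259.4] [585.6 250.7   0. ]
side infeed_end 0.73 [324.  213.2] [582.4  32.5  30. ]
side plate_center 0.87 [312.7 195.3] [578.9 110.8  35. ]
side plate_center 0.72 [354.2 193.9] [686.   75.3  35. ]
side stick_grip 0.77 [366.2 268.7] [ 597.6 -189.3   36. ]
side stick_grip 0.59 [296.7 297.5] [ 432.6 -211.1   36. ]
side stick_n
[... 317 characters left out ...]
4.9   0. ]
side tall_bottle 0.58 [399.  202.4] [805.6  36.7   0. ]
wrist guard_mouth 0.86 [248.7  21.8] [570.4 184.1  30. ]
wrist guard_mouth 0.49 [254.8 150.4] [577.1  34.6  30. ]
wrist infeed_end 0.83 [253.4 147.3] [575.6  38.2  30. ]
wrist infeed_end 0.43 [249.2  85.9] [572.  107.8  30. ]
wrist plate_center 0.89 [248.7  86.9] [572.5 106.1  35. ]
wrist plate_center 0.66 [359.6  86.7] [693.2 104.9  35. ]
wrist stick_grip 0.93 [282.6 310.5] [ 601.5 -171.9   36. ]
wrist stick_nose 0.81 [154.9 219.4] [421.2 -57.3   5. ]
wrist stick_nose 0.6 [343.1 336.9] [ 685.8 -243.7    5. ]
wrist small_bottle 0.96 [143.6  98.7] [416.4 108.5   0. ]
wrist tall_bottle 0.81 [443.8 139.5] [807.4  48.5   0. ]
1.5
```

Run:
```python
from h import *
i=cv2.imread('pics/wrist0.png')
cv2.imwrite('pics/w0a.png',cv2.resize(i[0:160,180:320],None,fx=5,fy=3.75*1.0,interpolation=cv2.INTER_CUBIC)[:600])
j=cv2.imread('pics/side0.png'); cv2.imwrite('pics/s0a.png',cv2.resize(j[240:330,240:360],None,fx=6,fy=6,interpolation=cv2.INTER_CUBIC))
```

```text
(no output)
```

View pics/w0a.png

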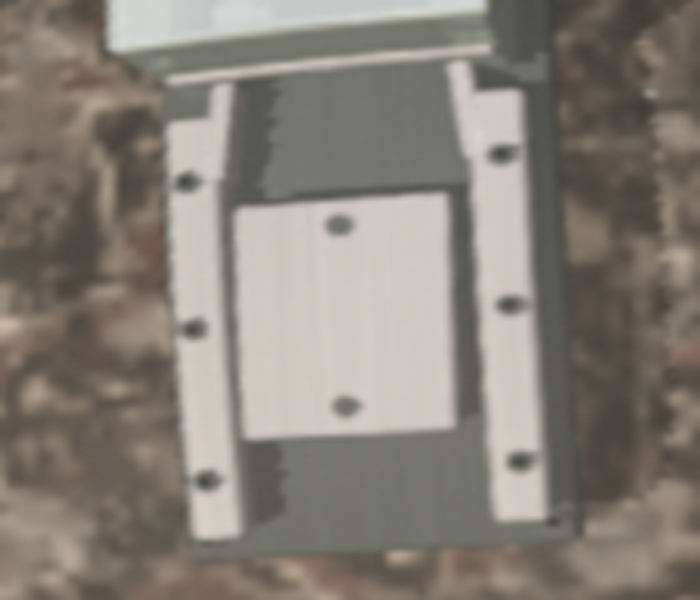

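View pics/s0a.png

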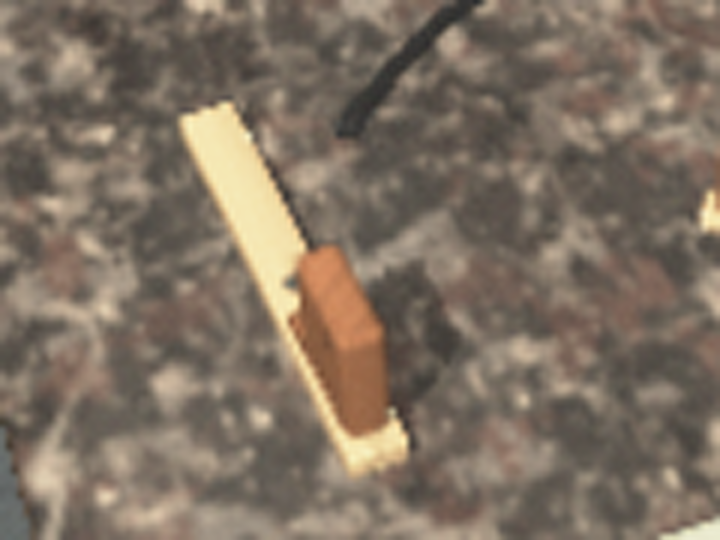

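Run:
```python
from h import *
c=cal('wrist')
for k,P,z in (('guide',[(192,540),(547,520),(168,122),(525,92)],42),('plate',[(236,208),(447,193),(455,428),(243,439)],40),('bedR',[(580,540),(558,200)],30),('mouthtop?',[(107,52),(487,0)],84)):
    for p in P: print(k,np.round(onz(c,(180+p[0]/5,p[1]/3.75),z),1))
c=cal('side')
for k,P,z in (('htop',[(300,250),(340,247),(340,347),(383,335)],60),('blade',[(182,122),(234,103),(408,437),(352,460)],10)):
    for p in P: print(k,np.round(onz(c,(240+p[0]/6,240+p[1]/6),z),1))
```

```text
guide [538.1  44.2  42. ]
guide [617.8  47.8  42. ]
guide [533.1 171.4  42. ]
guide [613.1 174.   42. ]
plate [549.1 143.   40. ]
plate [596.3 144.1  40. ]
plate [598.   74.7  40. ]
plate [550.5  73.4  40. ]
bedR [623.9  41.   30. ]
bedR [619.3 143.2  30. ]
mouthtop? [534.  180.5  84. ]
mouthtop? [610.1 187.1  84. ]
htop [ 427.3 -186.8   60. ]
htop [ 440.4 -190.4   60. ]
htop [ 427.5 -231.5   60. ]
htop [ 442.1 -231.8   60. ]
blade [413.4 -62.9  10. ]
blade [435.  -60.1  10. ]
blade [ 447.5 -235.7   10. ]
blade [ 426.9 -237.9   10. ]
```

Guide width comes out at 80 mm and the plate at 48 mm, so the measurements hold. The press axis runs from (578,39) to the mouth at about (572.5,184), heading 92.2°. The stick grip is at about (434,-210), heading 94°. Next I'll move over the stick.

```bash
python3 -m crank '[{"x":-3,"y":-3,"z":0.5},{"x":-3,"y":-3,"z":1},{"x":-3,"y":-3,"z":1},{"x":-3,"y":-3,"z":1},{"x":-3,"y":-3,"z":1}]' 100; python3 -m crank '[{"x":-3,"y":-3,"z":1},{"x":-3,"y":-3.5,"z":1,"spin":-0.07},{},{}]'
python3 - <<'E'
from h import *
c=cal('wrist'); cv2.imwrite('pics/w1.png',vision.get_image('wrist'))
for k,z in (('stick_grip',36),('stick_nose',5)):
    for d in vision.place_of(k,'wrist')[:3]: print(k,round(d['score'],2),np.round(d['point'],1),np.round(onz(c,d['point'],z),1))
s=ctrl.read_state(); print(s['eef_pos'],s['tool_rot'],s['clock'])
c=cal('side'); print(onz(c,(335,345),30))
E
```

```text
stick_grip 0.95 [281.5 311.7] [ 599.9 -173.9   36. ]
stick_nose 0.88 [157.1 220.1] [424.8 -58.3   5. ]
stick_nose 0.57 [343.5 337.2] [ 686.4 -244.3    5. ]
[6.50013769e+02 6.33805846e-03 2.31347201e+02] [ 3.14153937e+00 -1.21813907e-05  1.57077429e+00] 1.65
[ 466.25503259 -336.41800432   30.        ]invalid input at $[0]: expected keys x, y, z, spin
invalid input at $[0]: expected keys x, y, z, spin
```

View pics/w1.png

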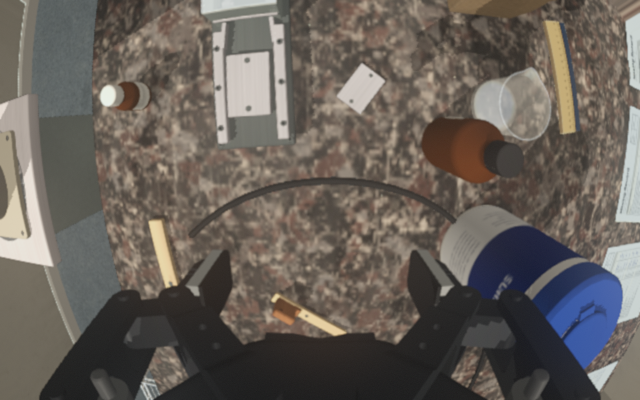

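The rows need all four keys. The arm hasn't moved, and the picture is unchanged from before.

```bash
python3 -m crank '[{"x":-3,"y":-3,"z":0.5,"spin":0},{"x":-3,"y":-3,"z":1,"spin":0},{"x":-3,"y":-3,"z":1,"spin":0},{"x":-3,"y":-3,"z":1,"spin":0},{"x":-3,"y":-3,"z":1,"spin":0}]' 100; python3 -m crank '[{"x":-3,"y":-3,"z":1,"spin":0},{"x":-3,"y":-3.5,"z":1,"spin":-0.07},{"x":0,"y":0,"z":0,"spin":0},{"x":0,"y":0,"z":0,"spin":0}]'
python3 - <<'E'
from h import *
c=cal('wrist'); cv2.imwrite('pics/w2.png',vision.get_image('wrist'))
for k,z in (('stick_grip',36),('stick_nose',5)):
    for d in vision.place_of(k,'wrist')[:3]: print(k,round(d['score'],2),np.round(d['point'],1),np.round(onz(c,d['point'],z),1))
s=ctrl.read_state(); print(s['eef_pos'],s['tool_rot'],s['clock'])
E
```

```text
clock: 2.15
eef_pos: [498.9, -151.0, 186.2]
tool_rot: [3.141, 0.0, 1.571]
force: [0.7, -1.1, -0.0]
width: 85.0
clock: 2.55
eef_pos: [434.4, -211.0, 166.4]
tool_rot: [3.141, 0.0, 1.637]
force: [0.2, 0.1, 0.1]
width: 85.2
stick_grip 0.88 [481.9 176.9] [ 592.7 -181.    36. ]
stick_grip 0.82 [319.4 191.6] [ 434.1 -207.7   36. ]
stick_nose 0.84 [320.1  34.9] [424.7 -58.1   5. ]
[ 436.58552206 -209.02514382  166.65547886] [3.13989013e+00 9.92855246e-06 1.64279337e+00] 2.7
```

View pics/w2.png

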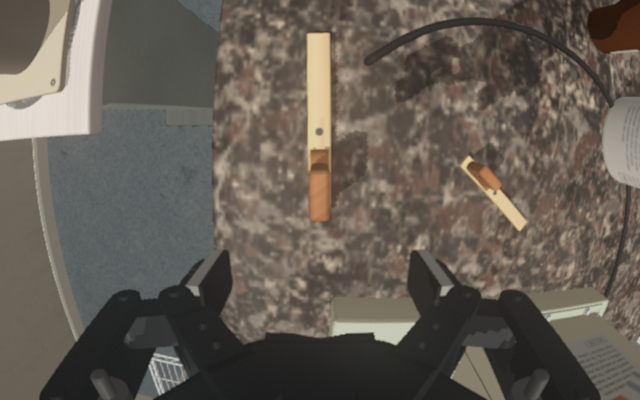

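The picture shows the stick straight in the image: handle at (319,192), blade up to (319,35). The yaw is right and the grip reads (434,-208). Now I'll descend and grip.

```bash
python3 -m crank '[{"x":0.1,"y":0,"z":4,"spin":0},{"x":0,"y":0,"z":4,"spin":0},{"x":0,"y":0,"z":3.4,"spin":0},{"x":0,"y":0,"z":2,"spin":0},{"x":0,"y":0,"z":1,"spin":0}]'; python3 -m crank '[{"x":0,"y":0,"z":0,"spin":0},{"x":0,"y":0,"z":0,"spin":0},{"x":0,"y":0,"z":0,"spin":0},{"x":0,"y":0,"z":0,"spin":0},{"x":0,"y":0,"z":0,"spin":0}]' 0;python3 -m crank '[{"x":0,"y":0,"z":0,"spin":0},{"x":0,"y":0,"z":0,"spin":0},{"x":0,"y":0,"z":0,"spin":0},{"x":0,"y":0,"z":0,"spin":0},{"x":0,"y":0,"z":0,"spin":0}]'
```

```text
clock: 3.2
eef_pos: [435.4, -207.3, 20.5]
tool_rot: [-3.14, -0.001, 1.643]
force: [-0.2, 0.7, -0.2]
width: 85.5
clock: 3.7
eef_pos: [435.5, -209.2, 23.2]
tool_rot: [3.14, 0.001, 1.64]
force: [-0.7, 0.0, 6.5]
width: 17.5
clock: 4.2
eef_pos: [435.4, -209.2, 23.2]
tool_rot: [3.14, 0.001, 1.641]
force: [-1.0, 0.6, 6.6]
width: 17.4
```

```bash
python3 -m crank '[{"x":0,"y":0,"z":-1,"spin":0},{"x":0,"y":0,"z":-2,"spin":0},{"x":0,"y":0,"z":-3,"spin":0},{"x":0,"y":0,"z":-2,"spin":0},{"x":0,"y":0,"z":0,"spin":0}]'
python3 - <<'E'
from h import *
for n in ('wrist','side','scene'): cv2.imwrite(f'pics/{n}3.png',vision.get_image(n))
s=ctrl.read_state(); print(s['eef_pos'],s['force'],s['torque'],s['width'])
E
```

```text
clock: 4.7
eef_pos: [436.5, -209.8, 105.1]
tool_rot: [3.137, 0.002, 1.641]
force: [0.9, -0.1, -1.4]
width: 17.4
[ 434.4454988  -208.79732569  102.03624081] [-0.50405442  0.78772616 -1.54899395] [-0.06976378  0.03729543  0.04842262] 17.46479625242481
```

View pics/wrist3.png

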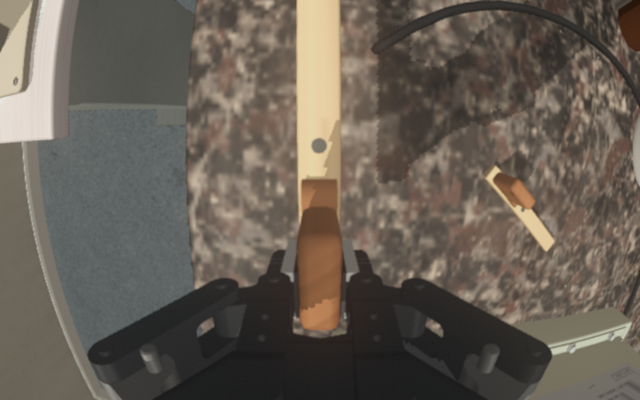

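View pics/side3.png

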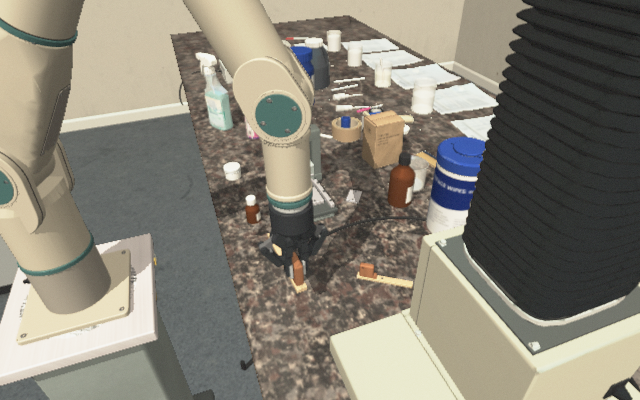

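The wrist picture shows the stick gripped straight along the tool axis, its blade centre at column 319. Next I'll carry it to the press axis behind the plate, staying high.

```bash
python3 -m crank '[{"x":1.6,"y":3,"z":0,"spin":0.03},{"x":2.3,"y":3,"z":0,"spin":0},{"x":2.3,"y":3,"z":0,"spin":0},{"x":2.3,"y":3.1,"z":0,"spin":0},{"x":2.3,"y":3.1,"z":0,"spin":0}]'; python3 -m crank '[{"x":0,"y":0,"z":0,"spin":0},{"x":0,"y":0,"z":0,"spin":0},{"x":0,"y":0,"z":0,"spin":0}]'
python3 - <<'E'
from h import *
for n in ('wrist',): cv2.imwrite(f'pics/{n}4.png',vision.get_image(n))
P=[];F=[]
for i in range(5):
    s=ctrl.read_state(); P.append(np.r_[s['eef_pos'],s['tool_rot'][2]]); F.append(s['force']); vision.get_image('side')
print(np.mean(P,0),np.std(P,0),np.mean(F,0))
E
```

```text
clock: 5.35
eef_pos: [581.9, -92.8, 100.7]
tool_rot: [-3.139, -0.0, 1.611]
force: [0.8, -0.7, -1.7]
width: 17.3
clock: 5.65
eef_pos: [580.1, -95.1, 101.1]
tool_rot: [-3.138, 0.0, 1.61]
force: [0.0, 0.1, -2.0]
width: 17.4
[580.83524624 -95.32066515 101.93658377   1.60894822] [4.06001210e-01 1.76829283e-01 3.14190107e-01 2.16544152e-04] [-0.25879399 -0.28952417 -1.65939344]
```

View pics/wrist4.png

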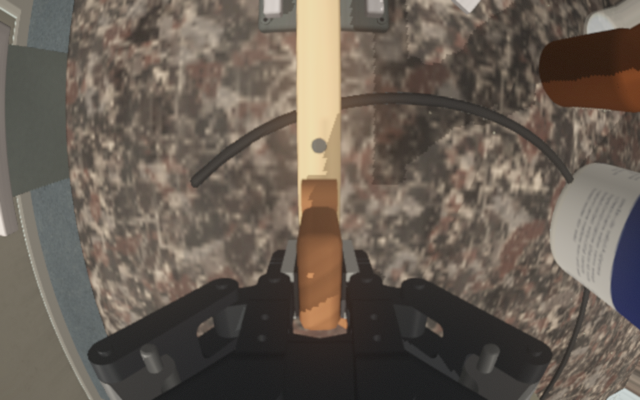

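Run:
```python
from h import *
i=cv2.imread('pics/wrist4.png')
cv2.imwrite('pics/w4a.png',cv2.resize(i[0:50,240:410],None,fx=4.5,fy=9,interpolation=cv2.INTER_CUBIC))
```

```text
(no output)
```

View pics/w4a.png

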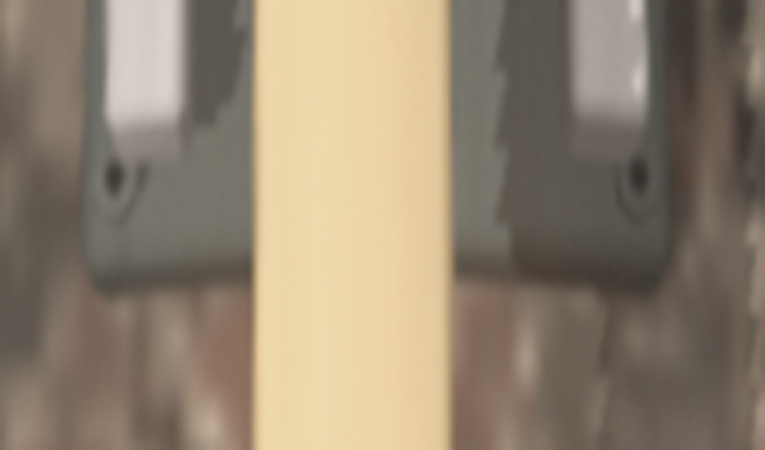

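Relative to the guides (outer edges at columns 263 and 383), the stick at column 318.6 sits about 2.6 mm to the left. I'll correct that and lower it.

```bash
python3 -m crank '[{"x":0,"y":0.28,"z":1.2,"spin":0},{"x":0,"y":0,"z":1.5,"spin":0},{"x":0,"y":0,"z":1.2,"spin":0},{"x":0,"y":0,"z":0.7,"spin":0},{"x":0,"y":0,"z":0,"spin":0}]'
python3 - <<'E'
from h import *
for n in ('wrist','side','scene'): cv2.imwrite(f'pics/{n}5.png',vision.get_image(n))
P=[];F=[]
for i in range(4):
    s=ctrl.read_state(); P.append(np.r_[s['eef_pos'],s['tool_rot'][2]]); F.append(s['force']); vision.get_image('side')
print(np.mean(P,0),np.std(P,0),np.mean(F,0),s['clock'])
j=cv2.imread('pics/side5.png'); k=cv2.imread('pics/scene5.png')
a=cv2.resize(j[120:270,240:380],None,fx=4,fy=4,interpolation=cv2.INTER_CUBIC)
cv2.imwrite('pics/s5a.png',a)
cv2.imwrite('pics/c5a.png',cv2.resize(k[150:300,250:410],None,fx=4,fy=4,interpolation=cv2.INTER_CUBIC))
E
```

```text
clock: 6.45
eef_pos: [583.5, -93.8, 54.5]
tool_rot: [-3.138, -0.001, 1.611]
force: [-0.2, 0.3, -1.4]
width: 17.4
[585.17319917 -94.05285856  56.71192145   1.61077948] [6.75049922e-02 8.52763720e-03 1.69605500e-01 2.43198544e-05] [-0.0115989 -0.1829895 -1.194057 ] 6.75
```

View pics/s5a.png

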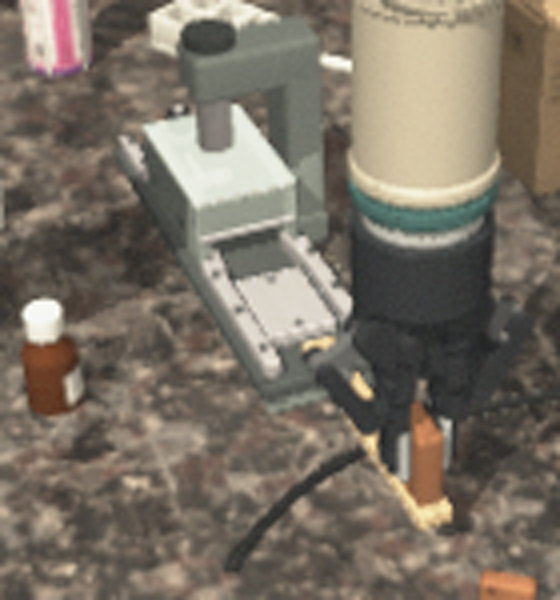

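View pics/c5a.png

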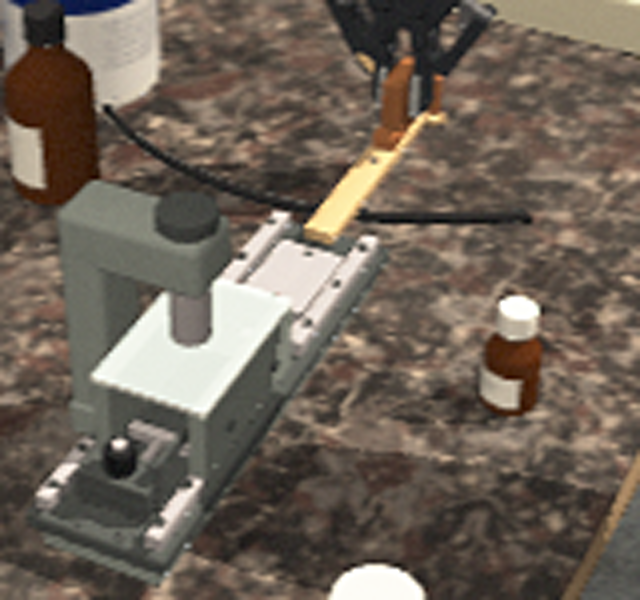

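View pics/wrist5.png

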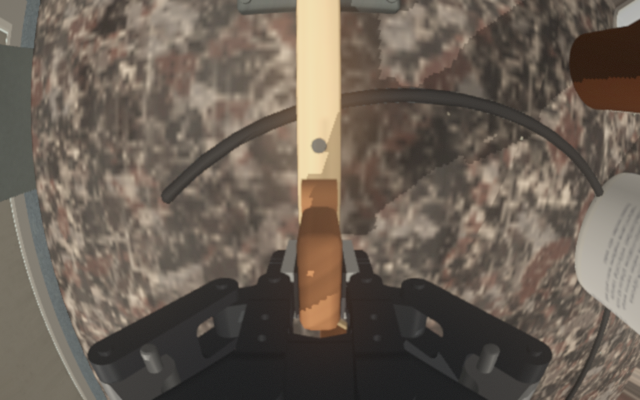

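Bed corners at columns 240 and 399 centre on the stick, so it is lined up, with the nose just over the bed's front. Next I'll lower slightly and push slowly, watching the force.

```bash
python3 -m crank '[{"x":0.6,"y":0,"z":0.15,"spin":0},{"x":0.6,"y":0,"z":0,"spin":0},{"x":0.6,"y":0,"z":0,"spin":0},{"x":0.6,"y":0,"z":0,"spin":0},{"x":0.6,"y":0,"z":0,"spin":0}]';python3 -m crank '[{"x":0.5,"y":0,"z":0,"spin":0},{"x":0.5,"y":0,"z":0,"spin":0},{"x":0.5,"y":0,"z":0,"spin":0},{"x":0.5,"y":0,"z":0,"spin":0},{"x":0.4,"y":0,"z":0,"spin":0}]'
python3 - <<'E'
from h import *
for n in ('side','scene'): cv2.imwrite(f'pics/{n}6.png',vision.get_image(n))
j=cv2.imread('pics/side6.png'); k=cv2.imread('pics/scene6.png')
a=cv2.resize(j[120:270,240:380],None,fx=4,fy=4,interpolation=cv2.INTER_CUBIC)
cv2.imwrite('pics/s6a.png',a)
cv2.imwrite('pics/c6a.png',cv2.resize(k[150:300,250:410],None,fx=4,fy=4,interpolation=cv2.INTER_CUBIC))
E
```

```text
clock: 7.3
eef_pos: [583.6, -63.4, 54.8]
tool_rot: [3.142, 0.0, 1.611]
force: [-0.0, -1.1, -0.5]
width: 17.2
clock: 7.8
eef_pos: [582.6, -39.5, 54.8]
tool_rot: [3.142, -0.0, 1.611]
force: [0.2, -0.8, -1.9]
width: 17.3
```

View pics/s6a.png

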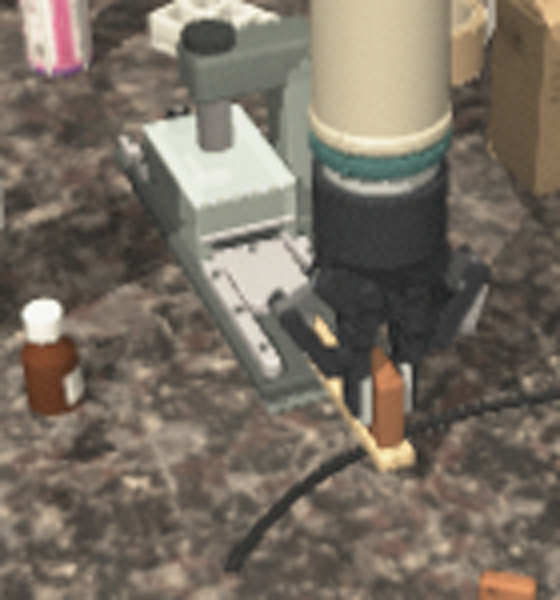

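View pics/c6a.png

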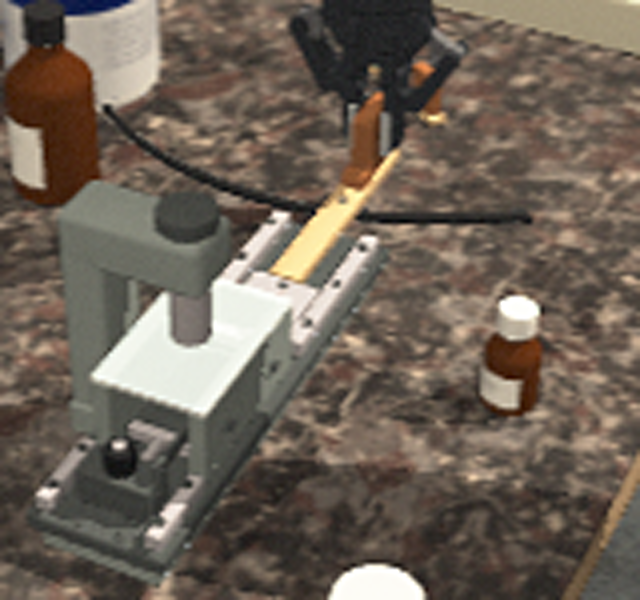

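The nose is square behind the plate, which is moving straight toward the mouth. I'll keep pushing.

```bash
python3 -m crank '[{"x":0.4,"y":0,"z":0,"spin":0},{"x":0.4,"y":0,"z":0,"spin":0},{"x":0.4,"y":0,"z":0,"spin":0},{"x":0.4,"y":0,"z":0,"spin":0},{"x":0.4,"y":0,"z":0,"spin":0}]';python3 -m crank '[{"x":0.4,"y":0,"z":0,"spin":0},{"x":0.4,"y":0,"z":0,"spin":0},{"x":0.4,"y":0,"z":0,"spin":0},{"x":0.4,"y":0,"z":0,"spin":0},{"x":0.4,"y":0,"z":0,"spin":0}]'
python3 - <<'E'
from h import *
for n in ('side','scene'): cv2.imwrite(f'pics/{n}7.png',vision.get_image(n))
j=cv2.imread('pics/side7.png'); k=cv2.imread('pics/scene7.png')
a=cv2.resize(j[120:270,240:340],None,fx=4,fy=4,interpolation=cv2.INTER_CUBIC)
b=cv2.resize(k[150:300,300:400],None,fx=4,fy=4,interpolation=cv2.INTER_CUBIC)
cv2.imwrite('pics/a7.png',np.hstack([a,b]))
E
```

```text
clock: 8.4
eef_pos: [581.8, -19.6, 54.8]
tool_rot: [3.142, -0.0, 1.611]
force: [0.7, -1.2, -2.0]
width: 17.2
clock: 8.9
eef_pos: [581.6, -0.5, 55.0]
tool_rot: [3.14, 0.001, 1.61]
force: [1.8, -3.4, -1.2]
width: 17.4
```

View pics/a7.png

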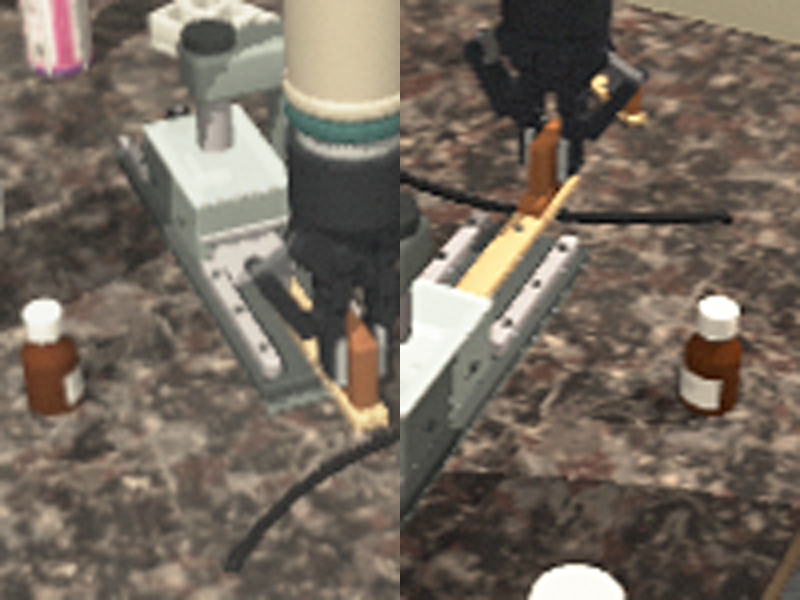

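The plate is entering the mouth, with its front under the guard, and friction is about 3 N. I'll continue while watching the force.

```bash
for i in 1; do python3 -m crank '[{"x":0.3,"y":0,"z":0,"spin":0},{"x":0.3,"y":0,"z":0,"spin":0},{"x":0.3,"y":0,"z":0,"spin":0}]'; done; python3 -m crank '[{"x":0.3,"y":0,"z":0,"spin":0},{"x":0.3,"y":0,"z":0,"spin":0},{"x":0.3,"y":0,"z":0,"spin":0}]'; python3 -c "
from cell import ctrl
print(ctrl.read_state()['torque'],ctrl.read_state()['force'])"
```

```text
clock: 9.3
eef_pos: [580.5, 9.0, 54.8]
tool_rot: [-3.141, 0.0, 1.611]
force: [0.2, -1.9, -1.1]
width: 17.4
clock: 9.6
eef_pos: [580.2, 18.3, 54.8]
tool_rot: [-3.141, -0.0, 1.611]
force: [0.5, -1.7, -0.8]
width: 17.3
[-0.4297115  -0.07530516 -0.04945958] [ 0.47375736 -1.71495594 -0.80444263]
```

```bash
python3 -m crank '[{"x":0.3,"y":0,"z":0,"spin":0},{"x":0.3,"y":0,"z":0,"spin":0},{"x":0.3,"y":0,"z":0,"spin":0},{"x":0.3,"y":0,"z":0,"spin":0}]'; python3 -m crank '[{"x":0.3,"y":0,"z":0,"spin":0},{"x":0.3,"y":0,"z":0,"spin":0},{"x":0.3,"y":0,"z":0,"spin":0},{"x":0.3,"y":0,"z":0,"spin":0}]';python3 -m crank '[{"x":0.3,"y":0,"z":0,"spin":0},{"x":0.3,"y":0,"z":0,"spin":0},{"x":0.3,"y":0,"z":0,"spin":0}]'
python3 - <<'E'
from h import *
for n in ('side','scene'): cv2.imwrite(f'pics/{n}8.png',vision.get_image(n))
j=cv2.imread('pics/side8.png'); k=cv2.imread('pics/scene8.png')
a=cv2.resize(j[120:270,240:340],None,fx=4,fy=4,interpolation=cv2.INTER_CUBIC)
b=cv2.resize(k[150:300,250:350],None,fx=4,fy=4,interpolation=cv2.INTER_CUBIC)
cv2.imwrite('pics/a8.png',np.hstack([a,b]))
E
```

```text
clock: 10.0
eef_pos: [579.7, 30.2, 54.8]
tool_rot: [-3.141, -0.0, 1.611]
force: [0.3, -2.1, -0.8]
width: 17.5
clock: 10.4
eef_pos: [579.2, 42.1, 54.8]
tool_rot: [-3.141, -0.0, 1.611]
force: [-0.4, -0.7, -1.8]
width: 17.1
clock: 10.7
eef_pos: [578.9, 51.2, 54.8]
tool_rot: [-3.142, -0.0, 1.611]
force: [-0.5, -1.4, -1.2]
width: 17.5
```

View pics/a8.png

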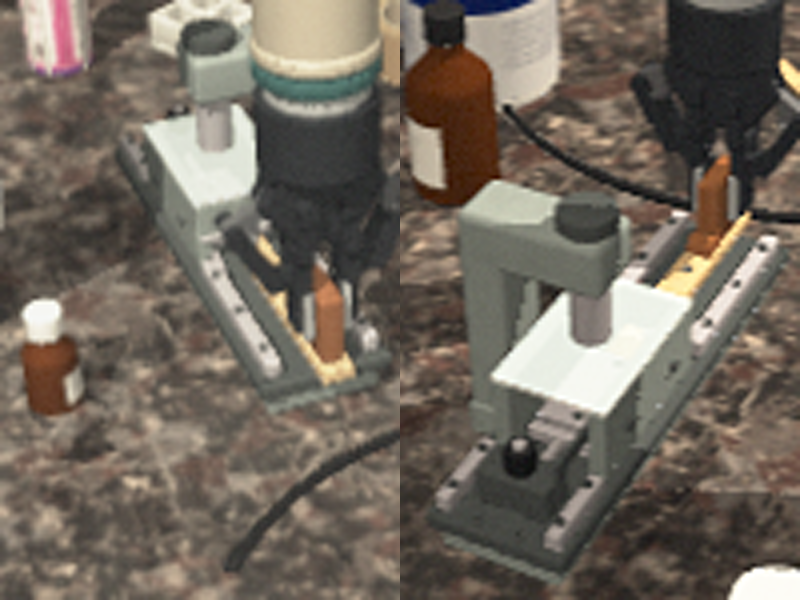

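The blade is going in under the guard and everything is clear. From here I'll use small steps and feel for the bar.

```bash
python3 -m crank '[{"x":0.2,"y":0,"z":0,"spin":0},{"x":0.2,"y":0,"z":0,"spin":0}]'; python3 -m crank '[{"x":0.2,"y":0,"z":0,"spin":0},{"x":0.2,"y":0,"z":0,"spin":0}]';python3 -m crank '[{"x":0.2,"y":0,"z":0,"spin":0},{"x":0.2,"y":0,"z":0,"spin":0}]';python3 -m crank '[{"x":0.2,"y":0,"z":0,"spin":0}]'; python3 -m crank '[{"x":0.2,"y":0,"z":0,"spin":0}]'; python3 -m crank '[{"x":0.2,"y":0,"z":0,"spin":0}]'
```

```text
clock: 11.0
eef_pos: [578.8, 54.7, 54.8]
tool_rot: [-3.142, 0.0, 1.61]
force: [-0.5, -1.1, -0.3]
width: 17.2
clock: 11.2
eef_pos: [578.6, 57.9, 54.9]
tool_rot: [-3.141, 0.001, 1.611]
force: [-0.5, -7.8, 2.0]
width: 17.4
clock: 11.4
eef_pos: [578.4, 60.4, 55.0]
tool_rot: [-3.141, 0.003, 1.609]
force: [-0.8, -6.6, 1.3]
width: 17.7
clock: 11.5
eef_pos: [578.3, 62.1, 55.0]
tool_rot: [-3.141, 0.003, 1.609]
force: [-0.1, -7.7, 2.8]
width: 17.6
clock: 11.6
eef_pos: [578.2, 63.7, 55.0]
tool_rot: [-3.141, 0.004, 1.609]
force: [0.3, -9.1, 2.0]
width: 17.3
clock: 11.7
eef_pos: [578.1, 65.3, 55.1]
tool_rot: [-3.141, 0.004, 1.609]
force: [-2.2, -8.7, 2.4]
width: 17.4
```

Bar contact came at TCP y≈56.5, so I expect the stop about 21 mm further, near 77. I'll continue gently.

```bash
for k in 1; do python3 -m crank '[{"x":0.2,"y":0,"z":0,"spin":0}]'; done; python3 -m crank '[{"x":0.2,"y":0,"z":0,"spin":0}]'; python3 -m crank '[{"x":0.2,"y":0,"z":0,"spin":0}]'; python3 -m crank '[{"x":0.1,"y":0,"z":0,"spin":0}]'; python3 -c "
from cell import ctrl
s=ctrl.read_state();print(s['torque'],s['force'])"
```

```text
clock: 11.8
eef_pos: [578.0, 67.0, 55.1]
tool_rot: [-3.141, 0.004, 1.609]
force: [-0.2, -8.7, 3.2]
width: 17.4
clock: 11.9
eef_pos: [577.9, 68.7, 55.1]
tool_rot: [-3.141, 0.005, 1.609]
force: [-0.9, -10.7, 2.8]
width: 17.0
clock: 12.0
eef_pos: [577.9, 70.3, 55.1]
tool_rot: [-3.141, 0.005, 1.608]
force: [-0.3, -11.8, 2.4]
width: 17.2
clock: 12.1
eef_pos: [577.8, 71.2, 55.1]
tool_rot: [-3.141, 0.005, 1.608]
force: [-1.4, -11.4, 4.5]
width: 17.3
[-2.02462     0.22619492  0.25328353] [ -1.40123512 -11.36948961   4.5435411 ]
```

```bash
python3 -m crank '[{"x":0.1,"y":0,"z":0,"spin":0}]'; python3 -m crank '[{"x":0.1,"y":0,"z":0,"spin":0}]'; python3 -m crank '[{"x":0.1,"y":0,"z":0,"spin":0}]'; python3 -m crank '[{"x":0.1,"y":0,"z":0,"spin":0}]'
```

```text
clock: 12.2
eef_pos: [577.8, 71.8, 55.2]
tool_rot: [-3.141, 0.005, 1.608]
force: [-1.3, -11.9, 2.9]
width: 17.5
clock: 12.3
eef_pos: [577.8, 72.6, 55.2]
tool_rot: [-3.141, 0.006, 1.608]
force: [-0.7, -11.9, 3.9]
width: 17.2
clock: 12.4
eef_pos: [577.8, 73.4, 55.2]
tool_rot: [-3.141, 0.006, 1.608]
force: [-0.9, -12.6, 3.7]
width: 17.3
clock: 12.5
eef_pos: [577.7, 74.2, 55.2]
tool_rot: [-3.141, 0.006, 1.608]
force: [-0.7, -12.0, 4.0]
width: 17.4
```

```bash
python3 -m crank '[{"x":0.1,"y":0,"z":0,"spin":0}]'; python3 -m crank '[{"x":0.1,"y":0,"z":0,"spin":0}]'; python3 -m crank '[{"x":0.1,"y":0,"z":0,"spin":0}]'
```

```text
clock: 12.6
eef_pos: [577.7, 75.1, 55.3]
tool_rot: [-3.141, 0.006, 1.608]
force: [-1.3, -12.7, 4.4]
width: 17.5
clock: 12.7
eef_pos: [577.7, 75.9, 55.3]
tool_rot: [-3.141, 0.006, 1.608]
force: [-1.3, -12.4, 3.8]
width: 17.3
clock: 12.8
eef_pos: [577.6, 76.6, 55.3]
tool_rot: [-3.141, 0.007, 1.607]
force: [-0.7, -13.7, 5.1]
width: 17.3
```

Run:
```python
from h import *
i=vision.get_image('wrist');cv2.imwrite('pics/w9.png',i)
s=ctrl.read_state();print(s['eef_pos'],s['force'])
```

```text
[577.61003497  76.90182098  55.29172401] [ -1.97125751 -13.32183679   4.25966557]
```

View pics/w9.png

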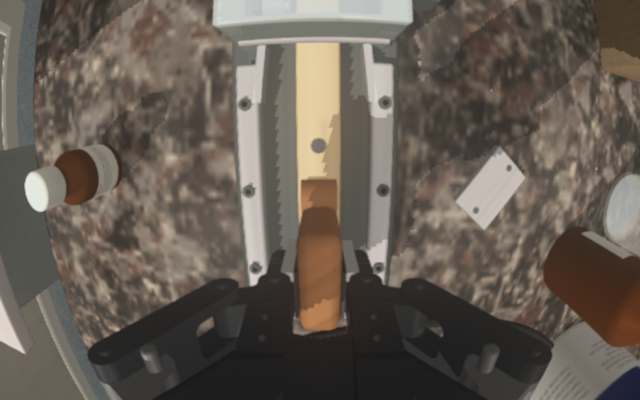

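The wrist picture shows the stick centred in the channel (column 318 between guide edges 237 and 399) and not slipping. I'll carry on to the stop.

```bash
python3 -m crank '[{"x":0.1,"y":0,"z":0,"spin":0}]'; python3 -m crank '[{"x":0.1,"y":0,"z":0,"spin":0}]'
```

```text
clock: 12.95
eef_pos: [577.5, 77.9, 55.2]
tool_rot: [-3.141, 0.006, 1.607]
force: [-1.7, -13.6, 4.1]
width: 17.5
clock: 13.05
eef_pos: [577.5, 78.7, 55.3]
tool_rot: [-3.141, 0.007, 1.608]
force: [-0.8, -14.1, 4.7]
width: 17.2
```

```bash
python3 -m crank '[{"x":0.1,"y":0,"z":0,"spin":0}]'
```

```text
clock: 13.15
eef_pos: [577.5, 78.7, 55.3]
tool_rot: [-3.141, 0.008, 1.607]
force: [-2.0, -15.7, 6.3]
width: 17.7
```

```bash
python3 -m crank '[{"x":0.1,"y":0,"z":0,"spin":0}]'
```

```text
clock: 13.25
eef_pos: [577.5, 78.8, 55.4]
tool_rot: [-3.141, 0.009, 1.607]
force: [-0.5, -18.3, 6.8]
width: 17.9
```

At the stop: the position holds at 78.7 while the force rises to 18 N. Now I'll back off, checking whether the plate follows.

```bash
python3 -m crank '[{"x":-0.3,"y":0,"z":0,"spin":0}]'; python3 -m crank '[{"x":-0.3,"y":0,"z":0,"spin":0}]'; python3 -m crank '[{"x":-0.3,"y":0,"z":0,"spin":0}]';python3 -m crank '[{"x":-0.3,"y":0,"z":0,"spin":0}]';python3 -m crank '[{"x":-0.3,"y":0,"z":0,"spin":0}]'
```

```text
clock: 13.35
eef_pos: [577.5, 78.6, 55.2]
tool_rot: [-3.141, 0.006, 1.608]
force: [-0.2, -7.2, 0.7]
width: 17.3
clock: 13.45
eef_pos: [577.5, 77.2, 54.9]
tool_rot: [-3.141, 0.004, 1.609]
force: [-0.5, -6.6, 0.6]
width: 17.3
clock: 13.55
eef_pos: [577.6, 74.8, 54.8]
tool_rot: [-3.141, 0.003, 1.609]
force: [-0.1, -4.4, -0.4]
width: 17.0
clock: 13.65
eef_pos: [577.7, 74.2, 54.7]
tool_rot: [-3.141, 0.0, 1.61]
force: [-0.1, -0.1, -1.7]
width: 17.2
clock: 13.75
eef_pos: [578.1, 72.8, 54.7]
tool_rot: [3.142, -0.001, 1.611]
force: [-0.2, -0.2, -1.8]
width: 17.5
```

The force fell to zero at y≈74 and stayed there, so the catch is holding. Now I'll draw the stick straight out.

```bash
python3 -m crank '[{"x":-2,"y":0,"z":0,"spin":0},{"x":-2,"y":0,"z":0,"spin":0},{"x":-2,"y":0,"z":0,"spin":0},{"x":-2,"y":0,"z":0,"spin":0},{"x":-2,"y":0,"z":0,"spin":0}]'; python3 -m crank '[{"x":-2,"y":0,"z":0,"spin":0},{"x":-2,"y":0,"z":0,"spin":0},{"x":-2,"y":0,"z":0,"spin":0},{"x":-2.5,"y":0,"z":0,"spin":0},{"x":-2.5,"y":0,"z":0,"spin":0}]'; python3 -m crank '[{"x":0,"y":0,"z":-2,"spin":0},{"x":-1,"y":-3,"z":-1,"spin":0},{"x":-1.5,"y":-4,"z":0,"spin":0},{"x":-2,"y":-4,"z":0,"spin":0},{"x":-2,"y":-4,"z":0,"spin":0}]';  python3 -m crank '[{"x":0,"y":0,"z":0,"spin":-0.03},{"x":0,"y":0,"z":0,"spin":0},{"x":0,"y":0,"z":0,"spin":0}]'
python3 - <<'E'
from h import *
for n in ('side','scene','wrist'): cv2.imwrite(f'pics/{n}10.png',vision.get_image(n))
s=ctrl.read_state();print(s['eef_pos'],s['force'])
E
```

```text
clock: 14.25
eef_pos: [582.4, -27.6, 54.8]
tool_rot: [3.141, -0.001, 1.612]
force: [0.3, -0.3, -0.5]
width: 17.5
clock: 14.75
eef_pos: [587.1, -137.4, 54.8]
tool_rot: [3.141, -0.001, 1.612]
force: [-0.2, -0.1, -1.7]
width: 17.2
clock: 15.25
eef_pos: [438.7, -208.4, 85.1]
tool_rot: [3.14, -0.0, 1.613]
force: [1.0, -1.2, -1.2]
width: 17.0
clock: 15.55
eef_pos: [441.2, -208.0, 85.0]
tool_rot: [3.139, -0.0, 1.642]
force: [-0.4, 0.0, -1.1]
width: 17.2
[ 440.74919849 -207.92323851   84.78294629] [ 0.34985483 -0.04942074 -1.0470815 ]
```

View pics/side10.png

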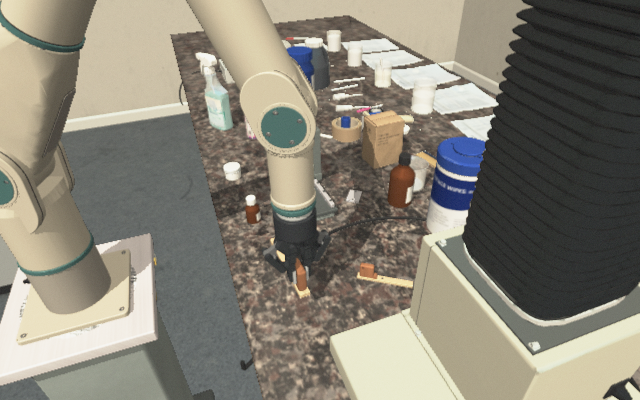

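View pics/scene10.png

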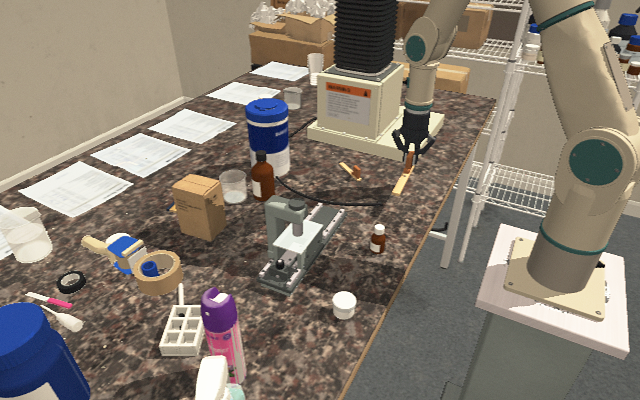

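View pics/wrist10.png

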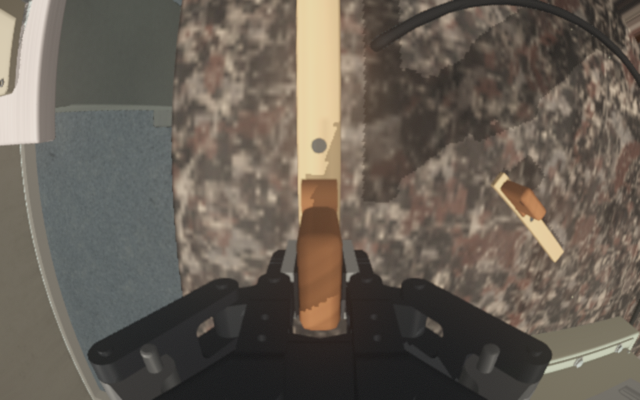

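The stick is out of the press and the plate is gone from the bed, so it's under the guard. The stick hangs over its original place, with the cable end at (375,45) just right of it, so I'll shift 5 mm left and lower gently.

```bash
python3 -m crank '[{"x":0,"y":-0.5,"z":1.5,"spin":0},{"x":0,"y":0,"z":2,"spin":0},{"x":0,"y":0,"z":1.5,"spin":0},{"x":0,"y":0,"z":0.7,"spin":0},{"x":0,"y":0,"z":0,"spin":0}]';python3 -m crank '[{"x":0,"y":0,"z":0.2,"spin":0},{"x":0,"y":0,"z":0.1,"spin":0},{"x":0,"y":0,"z":0,"spin":0}]'
```

```text
clock: 16.2
eef_pos: [434.3, -208.6, 27.0]
tool_rot: [-3.14, -0.001, 1.642]
force: [-0.2, -0.6, -1.5]
width: 17.7
clock: 16.5
eef_pos: [434.6, -209.4, 25.2]
tool_rot: [3.141, 0.0, 1.641]
force: [0.2, -0.5, -1.5]
width: 17.9
```

```bash
python3 -m crank '[{"x":0,"y":0,"z":0.1,"spin":0},{"x":0,"y":0,"z":0.05,"spin":0},{"x":0,"y":0,"z":0,"spin":0}]'; python3 -m crank '[{"x":0,"y":0,"z":0.1,"spin":0},{"x":0,"y":0,"z":0,"spin":0}]'
```

```text
clock: 16.8
eef_pos: [434.2, -209.3, 23.4]
tool_rot: [3.142, 0.0, 1.641]
force: [-0.5, -1.0, -1.1]
width: 17.2
clock: 17.0
eef_pos: [434.3, -209.3, 23.2]
tool_rot: [3.141, 0.0, 1.641]
force: [-1.9, 1.3, 9.3]
width: 17.4
```

Touched down. Releasing.

```bash
python3 -m crank '[{"x":0,"y":0,"z":-0.05,"spin":0},{"x":0,"y":0,"z":0,"spin":0},{"x":0,"y":0,"z":0,"spin":0},{"x":0,"y":0,"z":0,"spin":0},{"x":0,"y":0,"z":0,"spin":0}]' 100;python3 -m crank '[{"x":0,"y":0,"z":0,"spin":0},{"x":0,"y":0,"z":-1,"spin":0},{"x":0,"y":0,"z":-4,"spin":0},{"x":0,"y":0,"z":-5,"spin":0},{"x":0,"y":0,"z":-4,"spin":0}]'; python3 -m crank '[{"x":0,"y":0,"z":-3,"spin":0},{"x":0,"y":0,"z":0,"spin":0},{"x":0,"y":0,"z":0,"spin":0}]'
python3 - <<'E'
from h import *
for n in ('wrist','side','scene'):
    c=cal(n); cv2.imwrite(f'pics/{n}11.png',vision.get_image(n))
    for k,z in (('stick_grip',36),('stick_nose',5),('small_bottle',0),('ointment_jar',0),('tall_bottle',0),('plate_center',35)):
        for d in vision.place_of(k,n)[:2]: print(n,k,round(d['score'],2),np.round(onz(c,d['point'],z),1))
E
```

```text
clock: 17.5
eef_pos: [434.2, -209.2, 22.7]
tool_rot: [-3.141, -0.0, 1.641]
force: [0.3, 0.4, -0.1]
width: 85.3
clock: 18.0
eef_pos: [434.3, -209.3, 165.5]
tool_rot: [3.141, 0.001, 1.641]
force: [2.0, -0.2, -0.8]
width: 85.1
clock: 18.3
eef_pos: [434.4, -209.3, 193.8]
tool_rot: [3.14, 0.001, 1.641]
force: [-0.3, -0.5, -0.6]
width: 85.5
wrist stick_grip 0.93 [ 592.  -180.3   36. ]
wrist stick_grip 0.69 [ 434.  -202.8   36. ]
wrist stick_nose 0.87 [423.1 -57.5   5. ]
wrist stick_nose 0.61 [ 686.8 -237.     5. ]
wrist tall_bottle 0.77 [812.5  51.5   0. ]
side stick_grip 0.72 [ 595.7 -197.5   36. ]
side stick_grip 0.59 [ 432.4 -212.6   36. ]
side stick_nose 0.96 [ 682.8 -243.8    5. ]
side stick_nose 0.8 [423.7 -61.8   5. ]
side small_bottle 0.43 [403.8 108.1   0. ]
side ointment_jar 0.6 [387.6 342.7   0. ]
side tall_bottle 0.56 [811.4  39.9   0. ]
side plate_center 0.73 [680.9  70.4  35. ]
scene stick_grip 0.64 [ 442.8 -215.4   36. ]
scene stick_grip 0.43 [ 585.7 -161.    36. ]
scene stick_nose 0.9 [423.7 -44.2   5. ]
scene stick_nose 0.73 [ 681.5 -228.1    5. ]
scene small_bottle 0.54 [422.9  96.9   0. ]
scene ointment_jar 0.62 [398.4 336.9   0. ]
scene tall_bottle 0.72 [801.1  48.5   0. ]
scene plate_center 0.57 [573.  269.2  35. ]
```

View pics/wrist11.png

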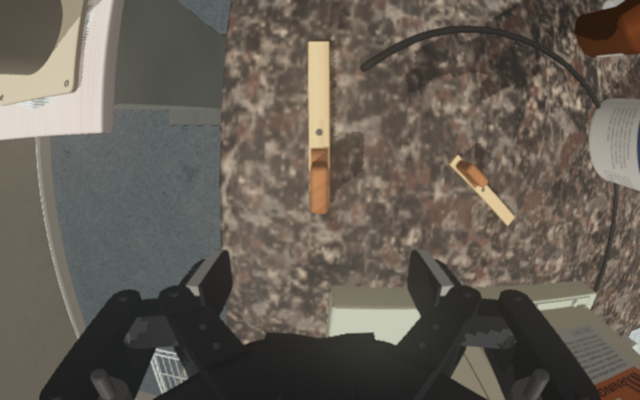

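View pics/side11.png

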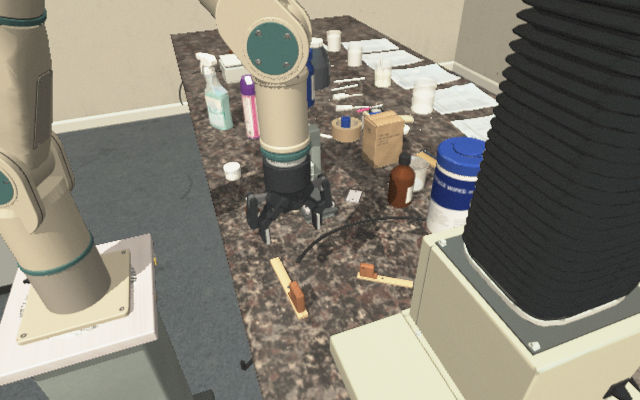

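The stick lies flat where it started (wrist picture: handle at (319,190), nose at (319,40)), clear of the cable and the press. Last look at the plate, then I'll hand in.

Run:
```python
from h import *
k=cv2.imread('pics/scene11.png')
cv2.imwrite('pics/c11a.png',cv2.resize(k[180:330,240:400],None,fx=4,fy=4,interpolation=cv2.INTER_CUBIC))
```

```text
(no output)
```

View pics/c11a.png

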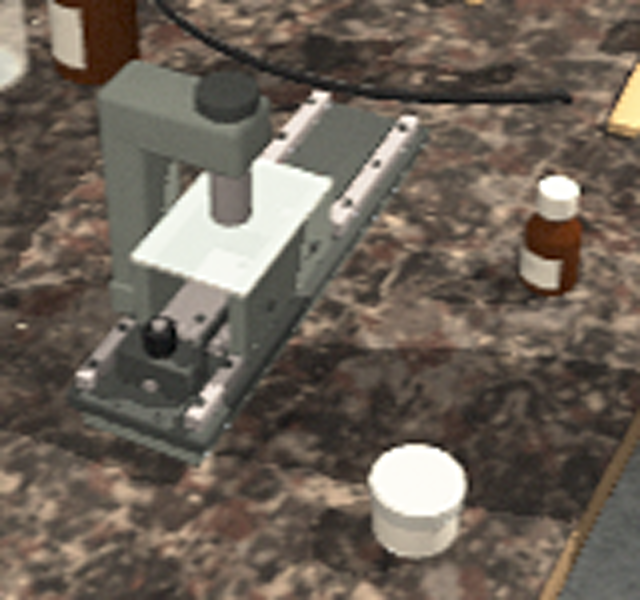

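The plate's front, with its bolt hole, shows at the back of the guard against the stop unit. The bed in front is empty, and the bottles and jar are where they stood.

```bash
python3 -c "
from cell import ctrl
print(ctrl.finish_job(), ctrl.read_state()['clock'])"
```

```text
the job is handed in; nothing more can be done
the job is handed in; nothing more can be done
```

I pushed the plate home with the larger push stick, drew the stick back out, laid it flat where it had been and let go. I handed the job in soon after the last reading, 18.3 s on the clock; no verdict was given.

- **Pushing:** The bar met the plate at a tool position of about y = 56.5 mm and the stop at 78.7 mm. The highest reaction I read was about 18 N.
- **Catch:** On backing off, the force fell to zero after about 4 mm and stayed there, so the plate did not follow the stick. In the last scene picture the bed before the mouth is empty, and the plate's front shows at the back of the guard. The network puts the plate's centre about 85 mm past the mouth.
- **Stick:** It lies with its handle near (434, -209) mm and its nose about 285 mm from the mouth. It touches neither press nor cable. I judged it flat by eye in the pictures and by the touchdown height, the same as at pick-up.
- **Bystanders:** The bottles and jar look undisturbed. Their measured positions shifted between pictures by about as much as the cameras disagree with each other, up to about 20 mm, so this does not show that they stayed within a few mm.

My first move command was refused for missing keys, and nothing moved.

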